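Slide a tray of turned blanks across the gap onto a machine's loading dock

ROBOT

A 6-joint arm with a two-finger parallel gripper is mounted at the origin on the work surface. World frame = base frame: x ahead of the robot, y to its left, z up, the work surface at z = 0. Lengths are in m, angles in rad, forces in N, time in s.
With the tool pointing down it reaches from about 0.3 to 0.825 m from the base axis. Payload 5.4 kg.
Tool frame: the origin (TCP) lies at the very end of the fingers, on their centre line; the grasp point (between the pads) lies 19 mm behind it; z points along the fingers, y is the line along which they close (so a half turn about z gives the same grasp; the last joint's range is limited). The gripper opens to 92 mm and grips with 3 to 60 N. Pads are 20 mm wide; open, the fingers measure 128 mm over their backs; the gripper's body (75 mm by 189 mm) begins 69 mm behind the grasp point.
Start: joints at [0.947, 0.158, 1.597, -0, 1.386, -0.21], TCP at [0.231, 0.526, 0.215] pointing down, gripper open.
Joint ranges: [-2.91, 2.91], [-0.94, 2.29], [0.18, 2.7], [-1.29, 4.43], [0.17, 2.64], [-3, 3]. Speed limits (rad/s): [2.57, 2.57, 3.14, 3.14, 3.14, 3.14].

INTERFACE

Orientations are given as a rotation vector (axis times angle).
In Python, from workcell import bot gives the robot as it stands. Calls block until the motion is done:
- bot.goto(position, orientation): joint-space move of the TCP to a pose.
- bot.line_to(position, rot=None, max_speed=0.15): straight line of the TCP; rot=None keeps the orientation; max_speed is the mean speed in m/s.
- bot.set_joints(angles): joint-space move.
- bot.set_gripper(opening, newtons=None): opening from 0.0 (shut) to 1.0 (fully open); newtons is the grip in N (None keeps the last); returns when the fingers have stopped.
- bot.hold(seconds).
- bot.inverse_kinematics(position, orientation): joint angles nearest the present ones, or None.
- bot.read_camera(name): name is "scene" or "top"; returns a dict with "pixels" (384x512x3 uint8, blue, green, red), "fx", "fy", "cx", "cy" (pixels), "R" (3x3) and "t" (3): a world point X has camera coordinates R X + t. Camera axes: x right, y down, z forward; pixel columns grow to the right and rows downward; lengths in m; the calibration is good to about 2 mm. A picture is of the moment at which its call begins. There is no depth.
A pose or a line that the arm cannot do raises bot.MotionError and nothing moves.
- bot.job_done(): hands the job in; it is judged then, once.
Readings, each from a call of its own:
- bot.current_clock(): time.
- bot.current_joints(): joint angles.
- bot.current_joint_vel(): joint speeds.
- bot.current_effort(): joint torques, N m.
- bot.current_ee_pos(): TCP position.
- bot.current_tool_rot(): TCP orientation.
- bot.current_contact_force(): force on the tool from outside, world axes, zero at the start.
- bot.current_ft_torque(): the same for the moment, N m.
- bot.current_opening(): opening from 0.0 (shut) to 1.0 (fully open).
- bot.current_grip_force(): force on a finger pad.
Only numpy, scipy, OpenCV 4.12 (cv2) and the standard library are available. Lean on these libraries where they do the work, as an engineer would, in place of code of your own. Each camera call takes 0.05 s, during which the arm holds its last target. There are 200 camera calls.

TASK

Take the grey tray of steel blanks by the upright grip at its tail and slide it off the plywood riser, across the open gap and between the guide rails of the metal dock, without lifting it and without letting its nose sag into the gap. Feel for the black stop block at the far end of the dock and press the tray home with a gentle push of no more than about 10 N, so that the spring plunger is pushed in and the tray's nose is flush against the block, then let go and leave the tray lying flat there. Leave the slug, bottle, cup and screwdriver around it where they are.

Things in the scene. Friction and masses are not known exactly. Their poses are not given: they have to be found in the camera images.
- riser: plywood riser fixed to the bench, 200 (x) by 260 (y) mm, flat top 72 mm above the bench; origin at the centre of its underside on the bench. Its y axis points towards the gap: the edge at the gap is at y = +130 mm
- dock: fixed cream machine dock with a flat aluminium deck, 200 (x) by 250 (y) mm, 90 to 110 mm beyond the riser's edge. Origin on its centre line, 71 mm below the deck's top, which is 1 to 3 mm lower than the riser's. Its y axis is the direction of pushing; the deck runs from y = -125 to +125 mm. It may be up to 12 mm to one side of the riser's centre line and turned by up to 0.05 rad
- dock_deck (a point): point on the deck's top, above the dock's origin, axes as the dock's. Two steel guide rails 12 mm high, 137 mm apart between their inner faces, run along y from -45 to +85 mm; before that they flare out to about 152 mm apart at y = -93 mm
- stop: fixed dark steel bracket on the dock's centre line: origin on the deck's top at dock y = +75 mm, axes as the dock's; its upright, 40 mm high, spans y = 40 to 56 mm. It carries a rigid black stop block 60 mm wide, 27 mm high, on screws. How far the block is screwed out is NOT measured: its face is somewhere between y = -20 and +20 mm of this origin and must be found by touch
- plunger (a joint): brass spring plunger, 10 mm across, that stands 6 mm out of the middle of the stop block's face, 15 mm above the deck; reads 0 when out, 0.006 m when pushed in flush with the block's face; its spring pushes with less than 1 N
- tray_mid (a point): centre of the loose grey plastic tray: 130 (x) by 180 (y) by 25 mm, walls 4 mm, flat underside 12.5 mm below this point, 0.4 to 0.75 kg; six fixed steel blanks in its front half put its centre of mass about 21 mm ahead (+y) of this point. y points to the nose (the end pushed first, 90 mm ahead), x across
- tray_grip (a point): the upright grip of the tray, a flat plate 14 mm thick along tray y, 60 mm wide along tray x, rising to 78 mm above the tray's underside; this point is on its middle plane, 56 mm above the underside and 80 mm behind the tray's centre; axes as the tray's. Held across its 14 mm thickness it keeps the tray level
- nut: round steel slug, 32 mm across, 14 mm tall, standing on the bench in the gap between riser and dock; origin at its underside
- oiler: small closed bottle, 52 mm across, 130 mm tall, beyond the riser; origin at its underside
- cup: steel cup, 70 mm across, 70 mm tall, beyond the dock; origin at its underside
- screwdriver: screwdriver lying on the bench on the robot's side of the gap; origin at its underside
Mind the look-alikes: they are no part of the job. Of the things that look like the part that bears tray_mid, the larger one is meant.

How it is judged:
On the way, in this order (a step that is already met when the one before it is completed fails the run):
1. the tray, level, spans the gap (y of tray_mid in the frame of riser above 0.135 m and y of tray_mid in the frame of dock below -0.1 m and angle between tray_mid's own z axis and vertical below 0.06 rad), for 0.1 s.
2. the tray's nose pushes the plunger in (value of joint plunger above 0.0045 m), for 0.2 s.
At the end, for the whole second after the job is handed in: The tray lies flat on the dock's deck (tilt under 0.02 rad, no more than 3 mm above it), between the rails (within 10 mm of the centre line, 0.06 rad of the dock's axis), with the plunger held in by more than 4.2 of its 6 mm, at rest (value of joint plunger above 0.0042 m and angle between tray_mid's own z axis and vertical below 0.02 rad and angle between the y axis of tray_mid and the y axis of dock, either way round below 0.06 rad and x of tray_mid in the frame of dock between -0.01 and 0.01 m and z of tray_mid in the frame of dock below 0.0865 m and velocity of joint plunger below 0.005 m/s); the robot touches nothing.
It fails at once if the tray sags or tips by more than 0.07 rad (angle between tray_mid's own z axis and vertical above 0.07 rad).
It fails at once if the tray is lifted more than 12 mm above the riser's top instead of slid (z of tray_mid in the frame of riser above 0.0965 m).
It fails at once if the stop block is pressed with more than 15 N (contact force between tray and stop above 15 N).
It fails at once if the slug, bottle, cup or screwdriver is moved by more than 20 mm (distance of any of nut, oiler, cup, screwdriver from where it was at the start of the episode above 0.02 m).
It also fails if it takes over 58 s, if anything falls off the work surface, if the arm or the gripper's body presses on something with over 40 N, if the wrist force passes 120 N, or if a joint passes its speed limit or range.

## Working session

There is one attempt and no reset: what is moved stays moved. The work goes in short steps, each a Python script; the robot and the scene stay as the last script left them, time stands still between calls to the robot, and variables do not carry over. Pictures are saved under pics/ and viewed, at most 10 in all, crops included, and the job is handed in when it is done.

```bash
mkdir -p pics; python3 - <<'E'
from workcell import bot
import cv2,numpy as np
for n in ("top","scene"):
    c=bot.read_camera(n); cv2.imwrite(f"pics/{n}0.png",c["pixels"])
    np.savez(f"{n}0.npz",**c); R=np.array(c["R"]);print(n,c["fx"],c["fy"],c["cx"],c["cy"],R.round(3).tolist(),(-R.T@np.array(c["t"])).round(3))
E
```

```text
top 415.9941020627201 415.9941020627201 258.2890998836511 195.9986045526935 [[0.016, -1.0, 0.019], [-0.996, -0.018, -0.091], [0.091, -0.018, -0.996]] [ 0.481 -0.025  1.26 ]
scene 351.838891360535 351.838891360535 258.67210871466693 190.94882207740042 [[-0.819, 0.574, 0.014], [0.464, 0.676, -0.572], [-0.338, -0.462, -0.82]] [0.84  0.311 0.721]
```

View pics/top0.png

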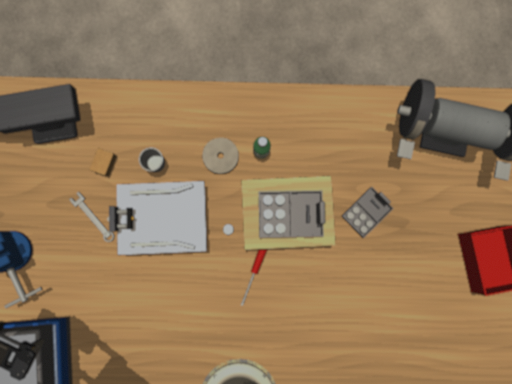

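View pics/scene0.png

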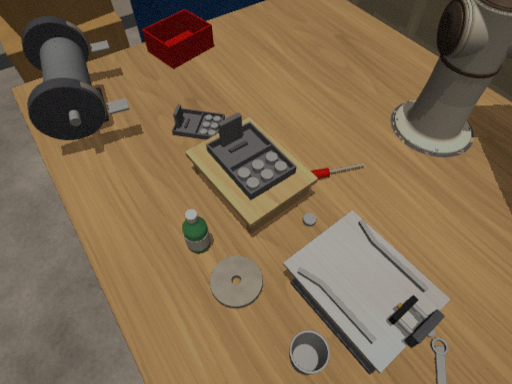

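The top view shows two tray-like things. One sits on the plywood riser at about (290,214), with its grip at (321,214) and its nose pointing left to the dock at (162,218). The other is a smaller look-alike on the bench at (367,212). The larger one on the riser is meant. I'll confirm that in enlarged crops.

```bash
python3 - <<'E'
import cv2
a=cv2.imread("pics/top0.png")
cv2.imwrite("pics/c1.png",cv2.resize(a[165:265,235:395],None,fx=5,fy=5,interpolation=cv2.INTER_CUBIC))
cv2.imwrite("pics/c2.png",cv2.resize(a[170:265,100:245],None,fx=5.5,fy=5.5,interpolation=cv2.INTER_CUBIC))
E
```

```text
(no output)
```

View pics/c1.png

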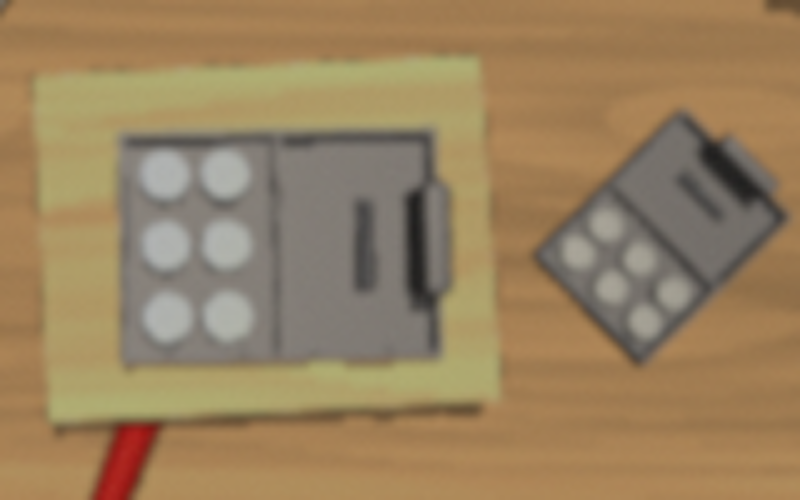

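View pics/c2.png

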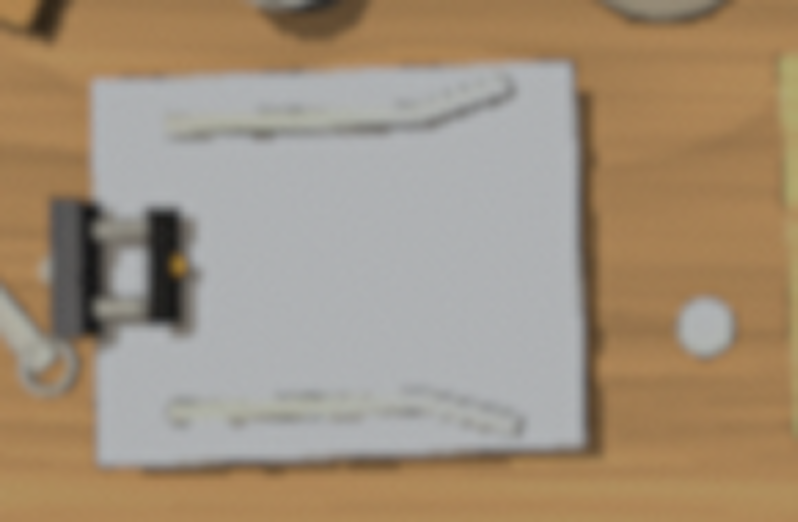

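The crops confirm it: the large tray has six blanks at the left (nose) and its grip at crop (438,240), and it lies on the riser. The small one is the decoy. The dock corners, both rails and the stop block (crop 165,265) are clear. Next I'll fit poses from the corners.

```bash
cat > vis.py <<'E'
import numpy as np, cv2
def ray(c,uv,z):
    R=np.array(c["R"]);t=np.array(c["t"]);C=-R.T@t
    d=R.T@np.array([(uv[0]-c["cx"])/c["fx"],(uv[1]-c["cy"])/c["fy"],1]); return (C+d*(z-C[2])/d[2])
def fit(P,L):
    "rigid 2D fit world P of local L -> origin, yaw, residual mm"
    P=np.array(P)[:,:2];L=np.array(L);p=P.mean(0);l=L.mean(0)
    a=(L-l)@np.array([1,1j]);b=(P-p)@np.array([1,1j]);th=np.angle((np.conj(a)*b).sum())
    Rm=np.array([[np.cos(th),-np.sin(th)],[np.sin(th),np.cos(th)]]);o=p-Rm@l
    return o,th,((L@Rm.T+o-P)*1000).round(1).tolist()
E
python3 - <<'E'
import numpy as np
from vis import *
c=dict(np.load("top0.npz"))
def W(pts,f,off,z): return [ray(c,[(u+.5)/f-.5+off[0],(v+.5)/f-.5+off[1]],z) for u,v in pts]
# order: nose/+x?, image left=+y, image up=+x. local x across: y fwd=+Y world => local x=+X world
def box(x,y): return [(x,y),(x,-y),(-x,-y),(-x,y)]
r=W([(35,75),(480,57),(500,400),(50,420)],5,(235,165),.072);print("riser",fit(r,box(.1,.13)))
t=W([(121,133),(435,130),(440,358),(124,363)],5,(235,165),.097);print("tray",fit(t,box(.065,.09)))
g=W([(428,184),(450,184),(448,295),(426,295)],5,(235,165),.150);print("grip",fit(g,box(.03,.007)))
d=W([(92,78),(572,62),(587,445),(98,465)],5.5,(100,170),.070);print("dock",fit(d,box(.1,.125)))
# rail inner faces tops
print("rails",np.round(W([(166,137),(415,124),(170,400),(415,391)],5.5,(100,170),.082),4)[:,:2].tolist())
print("stop face",np.round(W([(180,210),(180,320)],5.5,(100,170),.097),4)[:,:2].tolist())
E
```

```text
riser (array([ 0.54548492, -0.13191666]), np.float64(0.05992577079661003), [[1.3, 1.4], [1.5, -1.3], [-1.3, -1.8], [-1.6, 1.8]])
tray (array([ 0.53936238, -0.13728582]), np.float64(0.028662583478318373), [[0.7, 1.6], [1.0, -1.3], [-1.1, -1.9], [-0.6, 1.6]])
grip (array([ 0.54139229, -0.21677312]), np.float64(-0.01444478041187281), [[0.5, 1.1], [0.0, -1.0], [-0.4, -1.1], [-0.0, 1.1]])
dock (array([0.52482011, 0.22963614]), np.float64(0.058223529868367443), [[-0.4, -0.3], [1.1, -1.0], [-0.1, 0.7], [-0.6, 0.5]])
rails [[0.5866, 0.3174], [0.5956, 0.1901], [0.4523, 0.3094], [0.4588, 0.1854]]
stop face [[0.5483, 0.3043], [0.4928, 0.3019]]
```

```bash
cat > help.py <<'E'
import numpy as np
from scipy.spatial.transform import Rotation as Rn
from workcell import bot
D0=np.array([0.5248,0.2296]); DY=0.059
u=np.array([-np.sin(DY),np.cos(DY)]); v=np.array([np.cos(DY),np.sin(DY)])
def rot(yaw,flip):
    s=-1 if flip else 1
    y=s*np.array([-np.sin(yaw),np.cos(yaw),0]);z=np.array([0,0,-1.]);x=np.cross(y,z)
    return Rn.from_matrix(np.column_stack([x,y,z])).as_rotvec()
def grip_xy(x,y,yaw):
    "grip xy (world) for tray centre at dock (x,y) and world yaw"
    return D0+v*x+u*y-0.08*np.array([-np.sin(yaw),np.cos(yaw)])
E
python3 - <<'E'
from help import *
for f in (0,1):
    for p,yaw in (((.5413,-.217),.026),(grip_xy(0,0,DY),DY)):
        q=bot.inverse_kinematics([*p,.107],rot(yaw,f)); print(f,p,None if q is None else np.round(q,2))
f=0 if abs(bot.inverse_kinematics([.5413,-.217,.107],rot(.026,0))[5])<abs(bot.inverse_kinematics([.5413,-.217,.107],rot(.026,1))[5]) else 1
print("flip",f); open("flip","w").write(str(f))
bot.set_gripper(0.55)
bot.goto([.5413,-.217,.22],rot(.026,f))
print(bot.current_ee_pos(),bot.current_clock(),bot.current_contact_force())
import cv2
for n in("scene","top"):
    c=bot.read_camera(n);cv2.imwrite(f"pics/{n}1.png",c["pixels"])
a=cv2.imread("pics/scene1.png")[80:230,150:350];cv2.imwrite("pics/c3.png",cv2.resize(a,None,fx=4,fy=4))
E
```

```text
0 (0.5413, -0.217) [-0.59  0.28  1.67 -0.    1.19 -2.19]
0 [0.52951726 0.1497392 ] [ 0.06  0.2   1.77 -0.    1.17 -1.57]
1 (0.5413, -0.217) [-0.59  0.28  1.67 -0.    1.19  0.96]
1 [0.52951726 0.1497392 ] [ 0.06  0.2   1.77 -0.    1.17  1.57]
flip 1
[ 0.54155918 -0.21624186  0.22001076] 3.6833 [ 0.14665949 -0.14411224  0.05217905]
```

View pics/c3.png

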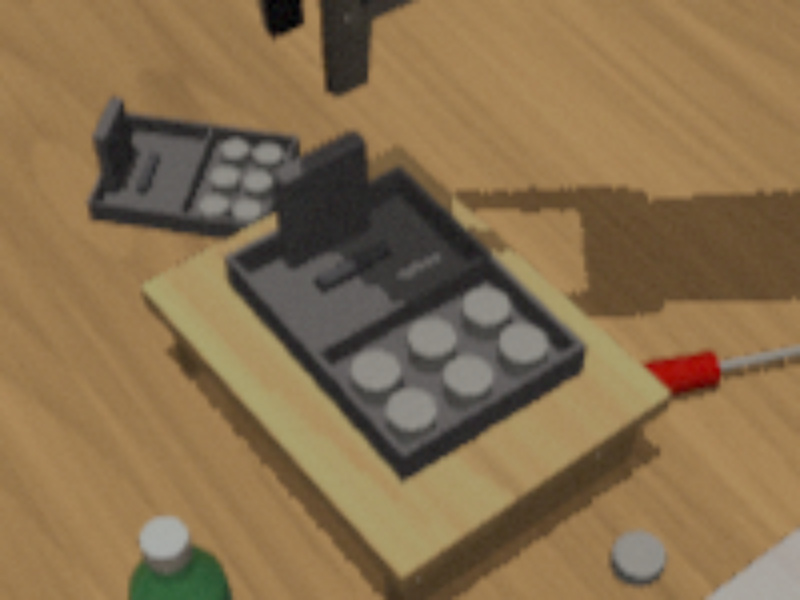

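The two fingers hang above the grip at crop (300,60), straddling the plate at (320,200), and the descent is clear. I'll go down, grip and make a short test slide.

```bash
python3 - <<'E'
from help import *
f=1
bot.line_to([.5413,-.217,.107],rot(.026,f),max_speed=.08)
print(bot.current_ee_pos(),bot.current_contact_force())
bot.set_gripper(0.0,8); print("op",bot.current_opening()*92,bot.current_contact_force())
bot.set_gripper(0.0,50); print("op",bot.current_opening()*92,bot.current_grip_force(),bot.current_contact_force(),bot.current_ft_torque())
p=np.array(bot.current_ee_pos());print(p)
bot.line_to([.5413,-.217,.1078],max_speed=.02)
F0=bot.current_contact_force();print("raise",F0,bot.current_ft_torque(),bot.current_ee_pos())
bot.line_to([.5405,-.187,.1078],max_speed=.05)
print("slid",bot.current_contact_force(),bot.current_ft_torque(),bot.current_ee_pos(),bot.current_clock())
E
```

```text
[ 0.54170638 -0.21723639  0.10765349] [-0.49204595  0.34360623  0.77210234]
op 13.66026618001424 [-0.50689012  0.52211964  1.29383487]
op 14.093574513549996 49.99058783054352 [-2.09155657  1.21498791  0.4144601 ] [0.12817635 0.22584997 0.302281  ]
[ 0.54117806 -0.21695093  0.10702229]
raise [-2.07534525  0.08772373 -3.54617835] [-0.21778336  0.17556707  0.15667182] [ 0.54079282 -0.21678993  0.10707788]
slid [ 0.49643348  0.79796576 -6.41286994] [-0.73229505  0.11575441 -0.00247257] [ 0.54049329 -0.18699096  0.10774206] 7.2
```

```bash
python3 - <<'E'
from help import *
import cv2
bot.set_gripper(0.0,60)
for y,yaw in ((-.30,.04),(-.27,.05),(-.24,DY)):
    bot.line_to([*grip_xy(0,y,yaw),.1078],rot(yaw,1),max_speed=.04)
    print(y,np.round(bot.current_contact_force(),2),np.round(bot.current_ft_torque(),2),np.round(bot.current_ee_pos(),4))
print(bot.current_opening()*92,bot.current_clock())
c=bot.read_camera("scene");a=c["pixels"];np.savez("s2.npz",**c)
c=bot.read_camera("top");b=c["pixels"];np.savez("t2.npz",**c)
cv2.imwrite("pics/c4.png",np.hstack([cv2.resize(a[100:300,180:380],None,fx=2,fy=2,interpolation=2),cv2.resize(b[140:290,130:280],(400,400),interpolation=2)]))
E
```

```text
-0.3 [-0.04  0.33 -6.7 ] [-0.71  0.17 -0.03] [ 0.5457 -0.15    0.1079]
-0.27 [ 0.61 -1.12 -6.79] [-0.71  0.1  -0.  ] [ 0.5448 -0.12    0.1079]
-0.24 [ 0.56  0.11 -7.15] [-0.7   0.09 -0.03] [ 0.5437 -0.09    0.1078]
13.488543994628497 10.3083
```

View pics/c4.png

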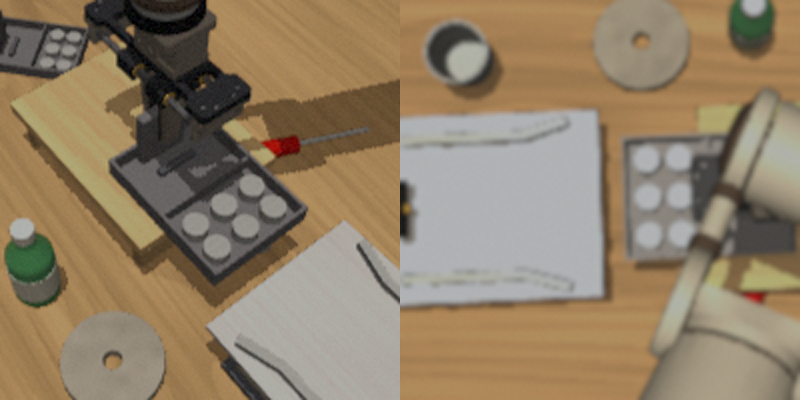

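The tray is level and bridging the gap. Its nose, at right-hand panel (625,200), is just short of the dock edge at (605,200) and centred between the rails. I'll raise it 2 mm for edge clearance and carry on with force checks.

```bash
python3 - <<'E'
from help import *
import cv2
z=.1098
bot.line_to([*grip_xy(0,-.24,DY),z],max_speed=.02)
y=-.24
while y<-.1201:
    y+=.01
    bot.line_to([*grip_xy(0,y,DY),z],rot(DY,1),max_speed=.04)
    F=np.array(bot.current_contact_force()); print(round(y,3),"lat %.2f fwd %.2f z %.2f"%(F[:2]@v,F[:2]@u,F[2]),np.round(bot.current_ft_torque(),2))
    if abs(F[:2]@u)>5 or abs(F[:2]@v)>6: print("STOP");break
print(bot.current_clock())
c=bot.read_camera("scene");a=c["pixels"]
c=bot.read_camera("top");b=c["pixels"];np.savez("t3.npz",**c)
cv2.imwrite("pics/c5.png",np.hstack([cv2.resize(a[140:340,220:420],None,fx=2,fy=2,interpolation=2),cv2.resize(b[150:270,110:230],(400,400),interpolation=2)]))
E
```

```text
-0.23 lat 0.14 fwd -0.40 z -7.60 [-0.63  0.14 -0.03]
-0.22 lat 0.48 fwd 0.91 z -7.22 [-0.7   0.11 -0.01]
-0.21 lat -0.06 fwd -0.37 z -7.04 [-0.7   0.07  0.05]
-0.2 lat 0.55 fwd -0.06 z -7.19 [-0.7   0.12  0.04]
-0.19 lat -0.71 fwd -0.75 z -6.29 [-0.71  0.14 -0.02]
-0.18 lat 0.27 fwd 0.15 z -6.17 [-0.63  0.1  -0.01]
-0.17 lat 0.65 fwd 0.34 z -6.91 [-0.63  0.14  0.07]
-0.16 lat -0.09 fwd -0.17 z -6.80 [-0.72  0.14  0.03]
-0.15 lat -0.77 fwd -0.00 z -7.77 [-0.72  0.11  0.03]
-0.14 lat 0.37 fwd -0.57 z -7.27 [-0.69  0.1   0.06]
-0.13 lat -0.02 fwd -0.48 z -6.35 [-0.73  0.08 -0.01]
-0.12 lat -0.23 fwd -0.21 z -6.90 [-0.73  0.13  0.04]
15.4583
```

View pics/c5.png

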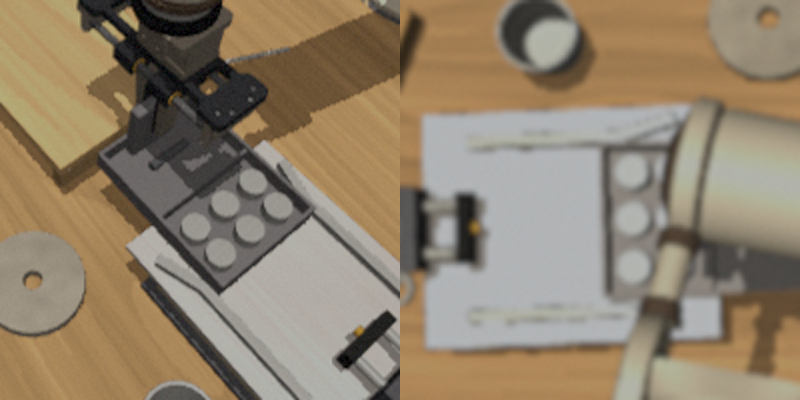

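The nose is between the rails on the deck (right panel: nose corners at (605,147) and (605,297), rails at y≈140 and 315). It sits perhaps 2 mm towards +x. I'll lower it to light contact and slide on with lateral compliance.

```bash
cat >> help.py <<'E'
def force(n=8):
    L=[]
    for _ in range(n): L.append(np.r_[bot.current_contact_force(),bot.current_ft_torque()]); bot.hold(.02)
    F=np.mean(L,0); return F[:2]@v,F[:2]@u,F[2],F[3]
E
python3 - <<'E'
from help import *
z=.1098;x=-.001;y=-.12
while z>.1045:
    bot.line_to([*grip_xy(x,y,DY),z],rot(DY,1),max_speed=.02)
    F=force();print("z%.4f"%z,np.round(F,2))
    if F[2]>-3: break
    z-=.0005
while y<-.0601:
    y+=.006
    bot.line_to([*grip_xy(x,y,DY),z],rot(DY,1),max_speed=.04)
    F=force(5);print("y%.3f x%.4f"%(y,x),np.round(F,2))
    if abs(F[0])>1.2: x+=np.sign(F[0])*.0007
    if abs(F[1])>5 or abs(F[0])>6: print("STOP");break
print(z,bot.current_clock(),bot.current_ee_pos())
E
```

```text
z0.1098 [ 0.05  0.02 -6.59 -0.68]
z0.1093 [-0.08 -0.07 -6.77 -0.68]
z0.1088 [-0.08  0.08 -6.77 -0.7 ]
z0.1083 [ 0.04 -0.03 -6.73 -0.68]
z0.1078 [ 0.1  -0.16 -7.04 -0.69]
z0.1073 [-0.27 -0.04 -6.49 -0.67]
z0.1068 [-0.03 -0.03 -6.93 -0.69]
z0.1063 [-0.02 -0.01 -7.03 -0.7 ]
z0.1058 [-0.15 -0.1  -6.97 -0.68]
z0.1053 [ 0.07 -0.36 -5.6  -0.56]
z0.1048 [-0.36 -1.06 -2.45 -0.25]
y-0.114 x-0.0010 [ 0.14  1.7  -0.74  0.07]
y-0.108 x-0.0010 [0.48 0.65 1.44 0.04]
y-0.102 x-0.0010 [ 0.29 -0.78  2.82 -0.11]
y-0.096 x-0.0010 [ 0.06 -1.92  4.97 -0.26]
y-0.090 x-0.0010 [ 0.11 -2.57  5.73 -0.31]
y-0.084 x-0.0010 [ 0.54 -2.81  5.37 -0.33]
y-0.078 x-0.0010 [ 0.03 -2.36  5.76 -0.34]
y-0.072 x-0.0010 [-0.14 -2.71  5.28 -0.33]
y-0.066 x-0.0010 [ 0.17 -2.62  5.37 -0.36]
y-0.060 x-0.0010 [ 0.44 -3.15  5.36 -0.36]
0.10479999999999999 23.6083 [0.53239746 0.08964637 0.10516232]
```

```bash
python3 - <<'E'
from help import *
z=.1048;x=-.001;y=-.06
for _ in range(6):
    z+=.0003
    bot.line_to([*grip_xy(x,y,DY),z],rot(DY,1),max_speed=.02)
    F=force(5);print("z%.4f"%z,np.round(F,2))
    if F[2]<1: break
base=[]
while y<.03:
    y+=.005 if y<-.04 else .0005
    bot.line_to([*grip_xy(x,y,DY),z],rot(DY,1),max_speed=.03)
    F=force(5);print("y%.4f x%.4f"%(y,x),np.round(F,2))
    if abs(F[0])>1.2: x+=np.sign(F[0])*.0005
    if y<-.03: base.append(F[1])
    elif F[1]<np.mean(base[-6:])-3.0: print("CONTACT",np.mean(base[-6:]));break
    if bot.current_clock()>42: print("time");break
    if abs(F[1])>7 or abs(F[0])>6: print("STOP");break
print(x,y,z,bot.current_clock(),bot.current_ee_pos())
E
```

```text
z0.1051 [ 1.97 -3.56  2.94 -0.41]
z0.1054 [ 2.22 -2.81  0.73 -0.46]
y-0.0550 x-0.0010 [-0.4  -1.09  0.89 -0.31]
y-0.0500 x-0.0010 [-0.13 -0.16 -0.14 -0.21]
y-0.0450 x-0.0010 [ 0.41  0.3  -1.35 -0.12]
y-0.0400 x-0.0010 [ 0.56  0.44 -2.27 -0.08]
y-0.0350 x-0.0010 [ 0.19  0.47 -3.39 -0.09]
y-0.0345 x-0.0010 [ 0.05 -0.27 -3.63 -0.28]
y-0.0340 x-0.0010 [ 0.43 -1.99 -3.32 -0.59]
y-0.0335 x-0.0010 [-0.13 -1.58 -4.01 -0.53]
y-0.0330 x-0.0010 [ 0.01 -1.18 -4.4  -0.49]
y-0.0325 x-0.0010 [ 0.28 -1.44 -4.36 -0.5 ]
y-0.0320 x-0.0010 [-0.35 -1.12 -3.97 -0.54]
y-0.0315 x-0.0010 [ 0.3  -0.87 -4.63 -0.57]
y-0.0310 x-0.0010 [ 0.01 -0.98 -4.97 -0.54]
y-0.0305 x-0.0010 [ 0.43 -1.19 -4.92 -0.53]
y-0.0300 x-0.0010 [-0.07 -0.9  -4.88 -0.54]
y-0.0295 x-0.0010 [-0.08 -0.85 -4.71 -0.56]
y-0.0290 x-0.0010 [ 0.1  -0.72 -4.9  -0.52]
y-0.0285 x-0.0010 [-0.12 -0.9  -4.85 -0.54]
y-0.0280 x-0.0010 [ 0.22 -0.9  -4.87 -0.56]
y-0.0275 x-0.0010 [ 0.06 -0.63 -4.51 -0.57]
y-0.0270 x-0.0010 [-0.2  -0.57 -5.03 -0.54]
y-0.0265 x-0.0010 [-0.07 -0.63 -4.65 -0.55]
y-0.0260 x-0.0010 [ 0.13 -0.83 -5.09 -0.54]
y-0.0255 x-0.0010 [-
[... 486 characters left out ...]
26 -1.52 -5.12 -0.61]
y-0.0195 x-0.0010 [ 0.02 -1.55 -4.92 -0.63]
y-0.0190 x-0.0010 [ 0.13 -1.07 -4.23 -0.65]
y-0.0185 x-0.0010 [ 0.23 -1.38 -4.94 -0.62]
y-0.0180 x-0.0010 [-0.13 -1.19 -4.85 -0.64]
y-0.0175 x-0.0010 [ 0.07 -1.42 -4.73 -0.64]
y-0.0170 x-0.0010 [ 0.54 -1.13 -4.75 -0.64]
y-0.0165 x-0.0010 [ 0.24 -1.92 -4.94 -0.65]
y-0.0160 x-0.0010 [-0.12 -1.22 -4.48 -0.67]
y-0.0155 x-0.0010 [ 0.09 -1.58 -4.73 -0.64]
y-0.0150 x-0.0010 [ 0.27 -1.54 -4.48 -0.64]
y-0.0145 x-0.0010 [ 0.14 -1.53 -5.01 -0.65]
y-0.0140 x-0.0010 [ 0.08 -2.04 -4.48 -0.81]
y-0.0135 x-0.0010 [-0.94 -5.23 -3.2  -1.17]
CONTACT -1.0845205817617496
-0.001 -0.013499999999999991 0.1054 40.6083 [0.52940229 0.13561644 0.10551181]
```

I felt the plunger at y≈-0.020 and the block 6 mm later, at y≈-0.0138. I'll seat the tray flat, press to about 6–8 N and release.

```bash
python3 - <<'E'
from help import *
import cv2
x=-.001;y=-.0135;z=.1054
for dz,dy in ((-.0004,0),(-.0003,0),(0,.0003),(0,.0003)):
    z+=dz;y+=dy
    bot.line_to([*grip_xy(x,y,DY),z],rot(DY,1),max_speed=.02); F=force(6);print("%.4f %.4f"%(y,z),np.round(F,2))
    if F[1]<-6.5: break
bot.set_gripper(0.0,15);print("soft",np.round(force(4),2))
bot.set_gripper(0.35);print("open",bot.current_opening()*92,np.round(force(4),2))
p=np.array(bot.current_ee_pos());bot.line_to([p[0],p[1],.19],max_speed=.08)
bot.goto([.42,-.05,.28],rot(DY,1));print(bot.current_clock())
a=bot.read_camera("scene")["pixels"];c=bot.read_camera("top");b=c["pixels"];np.savez("t4.npz",**c)
cv2.imwrite("pics/c6.png",np.hstack([cv2.resize(a[190:380,270:460],(400,400),interpolation=2),cv2.resize(b[150:270,100:220],(400,400),interpolation=2)]))
E
```

```text
-0.0135 0.1050 [-1.14 -5.77 -2.07 -1.04]
-0.0135 0.1047 [-1.47 -5.73 -0.92 -0.96]
-0.0132 0.1047 [-1.56 -7.26 -0.51 -1.09]
soft [-1.68 -7.02  0.08 -1.09]
open 32.08979601453622 [ 0.24  0.36  0.13 -0.01]
44.6167
```

View pics/c6.png

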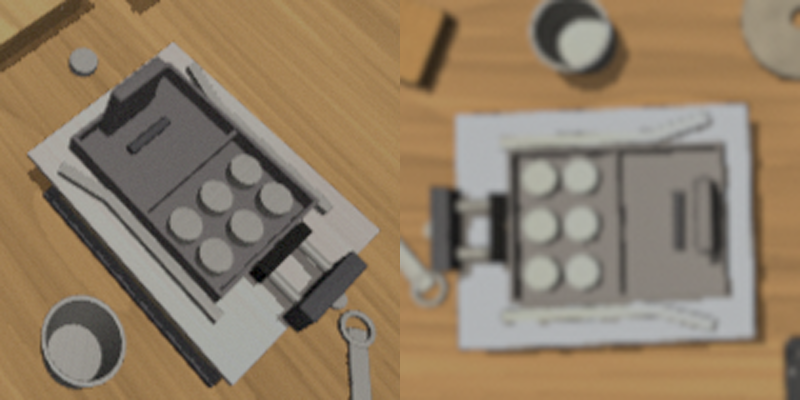

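The tray lies flat between the rails with its nose flush on the block (right panel (510,225), no brass showing). The gripper is clear and the slug and cup have not moved.

```bash
python3 -c "
from workcell import bot
print(bot.job_done())"
```

```text
the job is handed in; nothing more can be done
None
```

I slid the tray across the gap into the dock, pressed it against the stop block at about 7 N and released it; it lies flat between the rails, and I handed the job in at about 45 s (no verdict was returned).

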